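Slide a plug-in module down the test bay and start the test

ROBOT

A 6-joint arm with a two-finger parallel gripper is mounted at the origin on the work surface. World frame = base frame: x ahead of the robot, y to its left, z up, the work surface at z = 0. Lengths are in m, angles in degrees, forces in N, time in s.
With the tool pointing down it reaches from about 0.375 to 0.9 m from the base axis. Payload 3.1 kg.
Tool frame: the origin (TCP) lies on the centre line of the jaws, within the pads' length; the fingertips stand 25 mm ahead of it and the grasp point (between the pads) lies 6 mm ahead of it; y points along the fingers, x is the direction in which the jaws open and shut, and the axes are right-handed (so a half turn about y gives the same grasp; the last joint's range is limited). The gripper opens to 87 mm and grips with 3 to 60 N. Pads are 19 mm wide; open, the fingers measure 117 mm over their backs; the gripper's body (75 mm by 190 mm) begins 51 mm behind the grasp point.
Start: joints at [65.632, 30.224, 82.088, -0, 67.689, -10.227], TCP at [0.153, 0.606, 0.218] pointing down, gripper open.
Joint ranges: [-176.69, 176.69], [-43.24, 126.21], [12.49, 139.97], [-82, 262], [0, 151.66], [-163.58, 163.58]. Speed limits (degrees/s): [159.86, 159.86, 180, 180, 180, 180].

INTERFACE

Orientations are given as a 3x3 rotation matrix whose columns are the frame's x, y, z axes.
In Python, from rig import * gives the robot as it stands.
- The arm moves only by the tool play_rows, never from a script. Its argument "commands" is a list of rows, each a list of 2 entries, a list of its own where there are three numbers: the shift along the world's x, y, z in m, then the turn, a rotation vector about the world's x, y, z in rad. A call has 1 to 10 rows; each row is the pose to reach, as a shift and turn from the pose commanded when the call began; what a row does not reach only later rows make up. A row lasts 1/8 s, in which the tool goes at most 62.5 mm and 10.7 degrees, less where a joint would pass 70% of its speed; a pose out of reach is approached as far as the arm can. A call with a gripper value outside its range is refused whole. "gripper" is the finger opening in m, from 0 to 0.087, set as the call begins (left out, the last holds). The fingers move at their own pace and stop on an object; the grip force is fixed at half the most. Time passes only in rows, so rows that repeat a pose let the fingers close. It gives the time, the measured TCP pose, the force and the opening at its end, in the units of the state.
- read_state(): the state, without advancing time (a new reading comes with each control period).
- capture(name): name is "scene" or "top"; returns a dict with "frame" (384x512x3 uint8, red, green, blue), "depth" (384x512 float32, m along the optical axis (not along the pixel's ray), 0 where there is no reading), "mtx" (3x3 intrinsics, pixels), "dist_coeffs" ([k1, k2, p1, p2, k3] as OpenCV has them; the pictures are not rectified), "cam_to_world" (4x4, takes a point from camera to world coordinates). Camera axes: x right, y down, z forward; pixel columns grow to the right and rows downward; lengths in m; the calibration is good to about 2 mm. A picture is of the moment at which its call begins.
- hand_in(): hands the job in, once; it reports no verdict.
The state is a dict: "time_s": time; "joint_positions": joint angles; "qvel": joint speeds; "tau": joint torques, N m; "position": TCP position; "tcp_rot": TCP orientation; "force": force on the tool from outside, world axes, zero at the start; "moment": the same for the moment, N m; "opening": opening from 0.0 (shut) to 1.0 (fully open).
Only numpy, scipy, OpenCV 4.12 (cv2) and the standard library are available. Lean on these libraries where they do the work, as an engineer would, in place of code of your own. Each camera call takes 0.05 s, during which the arm holds its last target. There are 200 camera calls.

TASK

Nudge the metal plug-in module into line with the lane of the test bay and push it along the plate, between the two guide rails, until it sits fully home against the stop at the end; neither the module nor the robot may touch a rail, and nothing is gripped, lifted or tipped. Then press the round start button behind the stop all the way down, not before the module is home, and come away. Leave the module home and the other things on the bench undisturbed.

Things in the scene. Friction and masses are not known exactly. Their poses are not given: they have to be found in the camera images.
- bay: test bay, fixed, position and yaw vary: dark steel plate 460 x 240 x 8 mm flat on the bench, with two rails, a stop and a button. Origin: centre of its underside. x runs along the lane's middle towards the stop, y to the left, z up. From x = -0.23 to -0.04 m the plate is open, without rails
- rail_left: aluminium guide rail on the bay's +y side, 200 mm long (bay x from -0.04 to 0.16 m), 12 mm wide, its top 22 mm above the plate, 30 mm above the bench. Origin: centre of its underside. The clear lane between the rails is 114 mm wide, bay y from -0.057 to 0.057 m
- rail_right: the same rail on the bay's -y side
- module: loose plug-in module: closed aluminium box 120 mm long (x), 96 wide (y), 50 high, flat faces, 0.3 to 0.65 kg, slides with 1 to 5 N. Centred in the lane it leaves 9 mm to each rail. It starts on the open part of the plate, x roughly down the lane, up to 30 mm beside the lane's middle and turned up to 0.25 rad. Origin: centre of its underside, 8 mm above the bench
- module_front (a point): centre of the module's leading face (towards the stop), 60 mm ahead of its origin and 25 mm above its underside
- module_back (a point): centre of the module's rear face, the grey panel away from the stop, 60 mm behind its origin and 25 mm above its underside
- stop_face (a point): centre of the stop's face that the module must meet, at bay x = 0.160 m, 16 mm above the bench. The stop is a metal bar across the lane, 138 mm wide, 18 mm thick, its top 16 mm above the plate
- lane_mouth (a point): middle of the lane's entry, between the rails' near ends (bay x = -0.04 m), on the plate's top
- start_top (a point): centre of the top of the start button, 30 mm above the bench: a pale round cap 26 mm across in a round black housing 42 mm across, 12 mm high, on the plate just behind the stop, 0.204 m along the bay's x on the lane's middle line
- start (a joint): travel of the start button: 0 released, 0.006 m fully down (5 N, springs back)
- heatsink: finned aluminium heat sink 34 x 34 x 26 mm standing on the bay's plate outside the left rail; bystander, origin at its underside
- adapter: upright brass cylinder 22 mm across, 30 mm high, on the bay's plate outside the right rail; bystander, origin at its underside
- meter: hand-held multimeter lying flat, 170 x 80 x 36 mm; bystander
- mug: white mug 80 mm across, 95 mm high; bystander
- spool: grey spool 56 mm across, 40 mm high; bystander
- driver: screwdriver lying on the bench; bystander
- parts_tray: small grey tray 120 x 80 x 30 mm; bystander
Mind the look-alikes: they are no part of the job. Leave any blue or pink look-alike of the module alone.

How it is judged (in metres and radians):
On the way, in this order (a step that is already met when the one before it is completed fails the run):
1. the module is fully home against the stop, between the rails (x of module_front in the frame of bay above 0.155 m and y of module_front in the frame of bay between -0.009 and 0.009 m and y of module_back in the frame of bay between -0.009 and 0.009 m and z of module in the frame of bay below 0.013 m), for 0.3 s.
2. the start button is pressed down (value of joint start above 0.0045 m), for 0.1 s.
At the end, for the whole second after the job is handed in: The module stands on the plate between the rails, its leading face within 5 mm of the stop and both its ends within 9 mm of the lane's middle, at rest; the start button has been pressed at least 4.5 mm after that and is released (all of step 1 and linear speed of module below 0.01 m/s and angle between the x axis of module and the x axis of bay, either way round below 0.07 rad and value of joint start below 0.002 m); the robot touches nothing.
It fails at once if the module touches a guide rail (contact force between module and rail_left above 0.3 N or contact force between module and rail_right above 0.3 N).
It fails at once if the robot touches a guide rail (contact force between any of the fingers, the arm and rail_left above 0.5 N or contact force between any of the fingers, the arm and rail_right above 0.5 N).
It fails at once if the module is lifted or tipped (z of module in the frame of bay above 0.02 m or angle between module's own z axis and vertical above 0.15 rad).
It fails at once if the button is pressed before the module is home (value of joint start above 0.003 m and x of module_front in the frame of bay below 0.15 m).
It fails at once if a bystander is disturbed (moved more than 15 mm) (distance of any of heatsink, adapter, meter, mug, spool, driver, parts_tray from where it was at the start of the episode above 0.015 m).
It also fails if it takes over 72 s, if anything falls off the work surface, if the arm or the gripper's body presses on something with over 40 N, if the wrist force passes 120 N, or if a joint passes its speed limit or range.

## Working session

There is one attempt and no reset: what is moved stays moved. The work goes in short steps, Python scripts to look and compute and a tool call to move; the robot and the scene stay as the last step left them, time stands still between calls to the robot, and variables do not carry over. Pictures are saved under pics/ and viewed, about 8 in all and at most 12, crops included, and the job is handed in when it is done.

Besides the shell and the picture viewer there is one more tool, called after ">>>" in YAML: its name, and indented under it one key for each argument. play_rows: Moves the arm, as the interface text tells. Its arguments: {"type":"object","properties":{"commands":{"type":"array"},"gripper":{"type":"number"}},"required":["commands"]}

```bash
mkdir -p pics; ls
python3 - <<'E'
from rig import *
import cv2,numpy as np
for n in("scene","top"):
    c=capture(n); np.savez(f"{n}0.npz",**c)
    cv2.imwrite(f"pics/{n}0.png",cv2.cvtColor(c["frame"],cv2.COLOR_RGB2BGR))
    print(n,c["mtx"].tolist(),c["dist_coeffs"],c["cam_to_world"].round(3).tolist())
s=read_state();print(s)
E
```

```text
pics
scene [[426.99254742341776, 0.0, 256.43031977111457], [0.0, 426.99254742341776, 197.40279516357475], [0.0, 0.0, 1.0]] [0.04420303 0.         0.         0.         0.        ] [[-0.742, 0.555, -0.376, 1.11], [0.67, 0.614, -0.417, 0.588], [-0.0, -0.561, -0.828, 1.212], [0.0, 0.0, 0.0, 1.0]]
top [[390.9406530168299, 0.0, 254.1359101488534], [0.0, 390.9406530168299, 198.2918381947376], [0.0, 0.0, 1.0]] [0.00369306 0.         0.         0.         0.        ] [[-0.016, -0.996, 0.086, 0.45], [-1.0, 0.015, -0.014, 0.017], [0.012, -0.087, -0.996, 1.378], [0.0, 0.0, 0.0, 1.0]]
{'time_s': 0.1, 'joint_positions': array([ 6.56326073e+01,  3.02731483e+01,  8.21452271e+01, -1.27916139e-04,
        6.76893625e+01, -1.02250625e+01]), 'qvel': array([ 0.03134319, -0.20298194, -0.11996482,  0.03854092, -0.11304276,
       -0.04648782]), 'tau': array([-7.56963836e-04, -4.40987313e+01, -1.77150071e+01,  6.34406693e-02,
        5.34453650e-02, -4.80991196e-05]), 'position': array([0.1523916 , 0.60548747, 0.21729595]), 'tcp_rot': array([[ 2.44329947e-01, -7.73937313e-04, -9.69691847e-01],
       [ 9.69690389e-01, -1.71372558e-03,  2.44330948e-01],
       [-1.85088256e-03, -9.99998232e-01,  3.31765095e-04]]), 'force': array([-0.20467744, -0.71483949,  0.65054395]), 'moment': array([ 0.02897232, -0.01563604,  0.03474011]), 'opening': 0.9991195332113334}
```

View pics/top0.png

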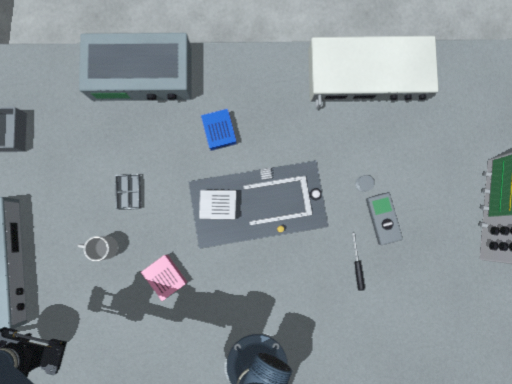

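View pics/scene0.png

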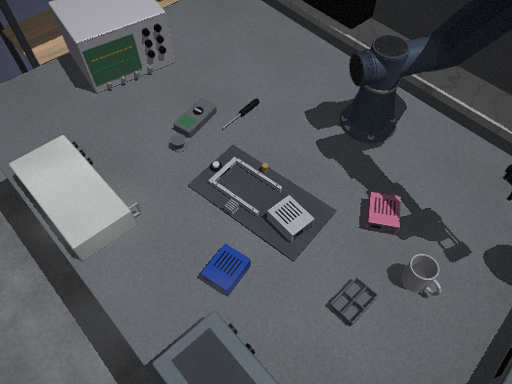

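The candidates for the module in the top view are the silver box on the plate at (218,205), the blue one at (219,130) and the pink one at (164,278). By the description it's the silver one. The bay's lane runs from there towards the button at (316,194), which is roughly world -y. I'll take a close crop and measure.

```bash
cat > h.py <<'E'
import cv2,numpy as np
def proj(c,P):
    T=np.linalg.inv(c["cam_to_world"]);P=np.atleast_2d(P).astype(float)
    return cv2.projectPoints(P,cv2.Rodrigues(T[:3,:3])[0],T[:3,3],c["mtx"],c["dist_coeffs"])[0][:,0]
def toz(c,uv,z):
    n=cv2.undistortPoints(np.array(uv,float).reshape(-1,1,2),c["mtx"],c["dist_coeffs"])[:,0]
    d=np.c_[n,np.ones(len(n))]@c["cam_to_world"][:3,:3].T;o=c["cam_to_world"][:3,3]
    return o+d*((z-o[2])/d[:,2])[:,None]
def cloud(c):
    h,w=c["depth"].shape;v,u=np.mgrid[:h,:w]
    n=cv2.undistortPoints(np.c_[u.ravel(),v.ravel()].astype(float).reshape(-1,1,2),c["mtx"],c["dist_coeffs"])[:,0]
    X=np.c_[n,np.ones(len(n))]*c["depth"].reshape(-1,1)
    return (X@c["cam_to_world"][:3,:3].T+c["cam_to_world"][:3,3]).reshape(h,w,3)
E
python3 - <<'E'
from h import *
c=dict(np.load("top0.npz"));s=dict(np.load("scene0.npz"))
a=cv2.resize(c["frame"][155:253,180:335],None,fx=5,fy=5,interpolation=cv2.INTER_CUBIC)
cv2.imwrite("pics/crop.png",a[:,:,::-1])
for n,c in(("top",c),("scene",s)):
    X=cloud(c); Z=X[...,2]
    roi=np.zeros(Z.shape,bool)
    (roi.__setitem__((slice(155,253),slice(185,335)),True) if n=="top" else roi.__setitem__((slice(140,258),slice(185,340)),True))
    m=roi&(Z>.045)&(Z<.07); P=X[m]
    print(n,"module z",np.median(P[:,2]),m.sum(),cv2.minAreaRect(P[:,:2].astype(np.float32)*1000))
    g=c["frame"].mean(2); b=roi&(Z>.02)&(Z<.04)&(g>120);print("rails z",np.median(X[b][:,2]),b.sum(),cv2.minAreaRect(X[b][:,:2].astype(np.float32)*1000))
    p=roi&(abs(Z-.008)<.006)&(g<90);print("plate",np.median(X[p][:,2]),cv2.minAreaRect(X[p][:,:2].astype(np.float32)*1000))
E
```

```text
top module z 0.056615738124285775 1003 ((547.5947875976562, 123.50212860107422), (119.44908905029297, 95.76044464111328), 89.08383178710938)
rails z 0.02785988485582447 736 ((563.31298828125, -65.82310485839844), (307.60040283203125, 207.54251098632812), 76.78433227539062)
plate 0.006670877250261942 ((578.4502563476562, -35.34210205078125), (393.9129333496094, 194.7921905517578), 77.35888671875)
scene module z 0.05646618959670335 1297 ((660.291259765625, 125.49700927734375), (122.08141326904297, 322.5448913574219), 89.07950592041016)
rails z 0.02855081297182749 501 ((559.2222290039062, -86.8345947265625), (265.5497741699219, 205.92759704589844), 77.69661712646484)
plate 0.007507633320526841 ((526.0916137695312, 3.571929931640625), (480.64654541015625, 571.4068603515625), 52.385101318359375)
```

View pics/crop.png

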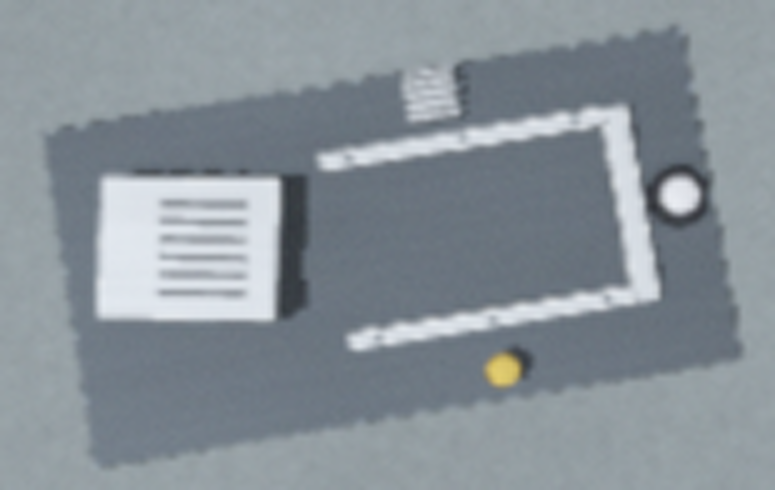

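The crop shows the plain silver slotted box on the plate, with the rails and stop to its right and the button behind the stop at crop (680,195). That confirms the choice. Next I'll fit the bay and module poses.

```bash
cat >> h.py <<'E'
from scipy.optimize import least_squares
B={"L":(-.04,.16,.057,.069),"R":(-.04,.16,-.069,-.057)}
def box(x0,x1,y0,y1,z0,z1): return np.array([[x,y,z] for x in(x0,x1) for y in(y0,y1) for z in(z0,z1)],float)
def tf(p,P): 
    c,s=np.cos(p[2]),np.sin(p[2]); Q=P.copy(); Q[:,0]=p[0]+c*P[:,0]-s*P[:,1];Q[:,1]=p[1]+s*P[:,0]+c*P[:,1]; return Q
S=4
def mask(c,boxes,p,win):
    x0,y0,x1,y1=win; m=np.zeros(((y1-y0)*S,(x1-x0)*S),np.uint8)
    for b in boxes:
        uv=proj(c,tf(p,b)); uv=(uv-[x0,y0]+.5)*S-.5
        cv2.fillConvexPoly(m,cv2.convexHull(np.round(uv*16).astype(np.int32)),1,shift=4)
    return cv2.resize(m.astype(np.float32),(x1-x0,y1-y0),interpolation=cv2.INTER_AREA)
def fit(c,boxes,p,win,lo,hi,w=None):
    from scipy.optimize import minimize
    x0,y0,x1,y1=win; g=c["frame"][y0:y1,x0:x1].astype(float).mean(2); t=np.clip((g-lo)/(hi-lo),0,1)
    if w is not None: W=w
    else: W=np.ones_like(t)
    f=lambda q:float((W*(cv2.GaussianBlur(mask(c,boxes,q*[.01,.01,.05]+p,win),(0,0),.5)-t)**2).sum())
    r=minimize(f,np.zeros(3),method="Nelder-Mead",options=dict(initial_simplex=np.vstack([np.zeros(3),np.eye(3)*.6]),xatol=1e-3,fatol=1e-4))
    return r.x*[.01,.01,.05]+p,r.fun
RAILS=[box(-.04,.16,.057,.069,.008,.03),box(-.04,.16,-.069,-.057,.008,.03),box(.16,.178,-.069,.069,.008,.024)]
MOD=[box(-.06,.06,-.048,.048,.056,.058)]
PLATE=[box(-.23,.23,-.12,.12,.007,.008)]
def rel(b,P):
    c,s=np.cos(b[2]),np.sin(b[2]); d=np.array(P)[:2]-b[:2]; return np.array([c*d[0]+s*d[1],-s*d[0]+c*d[1]])
E
python3 - <<'E'
from h import *
c=dict(np.load("top0.npz"))
uv=(np.array([[365,285],[677,195],[680,195]])+.5)/5-.5+[180,155]
print(toz(c,uv[1:],.03))
b0=np.array([.565,.016,np.deg2rad(-80.5)])
g=c["frame"].mean(2); print("grey levels plate,rail,mod,bench",g[200,270],g[220,262],g[195,210],g[145,290])
b,f=fit(c,RAILS,b0,(238,172,318,228),g[200,270],225); print("bay rails",b.round(4),np.rad2deg(b[2]),f)
# plate: dark vs bench 
x0,y0,x1,y1=185,155,335,253
gg=dict(c);gg["frame"]=255-c["frame"]
bp,fp=fit(gg,PLATE,b,(180,150,340,258),255-np.median(g[140:155,250:300]),255-g[200,270]); print("bay plate",bp.round(4),np.rad2deg(bp[2]),fp)
m,fm=fit(c,MOD,np.array([.548,.123,np.deg2rad(-91)]),(195,185,238,222),g[200,270],240);print("mod",m.round(4),np.rad2deg(m[2]),fm)
print("start",tf(b,np.array([[.204,0,.03]])))
for q in(b,bp):
    F=tf(m,np.array([[.06,0,0],[-.06,0,0],[0,0,0]]));print([rel(q,x).round(4) for x in F],m[2]-q[2])
im=cv2.resize(c["frame"][y0:y1,x0:x1],None,fx=5,fy=5,interpolation=cv2.INTER_CUBIC)[:,:,::-1].copy()
for q,bs,col in((b,RAILS,(0,0,255)),(m,MOD,(0,200,0)),(bp,PLATE,(255,0,0))):
    for k in bs:
        h=cv2.convexHull(((proj(c,tf(q,k))-[x0,y0]+.5)*5-.5).astype(np.int32));cv2.polylines(im,[h],True,col,1)
cv2.imwrite("pics/fit.png",im)
E
```

```text
[[ 0.58020931 -0.21292421  0.03      ]
 [ 0.58017812 -0.21501101  0.03      ]]
grey levels plate,rail,mod,bench 114.33333333333333 216.33333333333334 225.0 158.0
bay rails [ 6.1260e-01 -1.1000e-03 -1.3344e+00] -76.4541334573423 676.9688008562827
bay plate [ 0.5505 -0.0157 -1.4227] -81.51470190045296 2128.7662487753346
mod [ 0.5461  0.1252 -1.6015] -91.75729760016607 67.00801285198727
start [[ 0.66042561 -0.19940481  0.03      ]]
[array([-0.0805, -0.0509]), array([-0.1962, -0.0192]), array([-0.1383, -0.0351])] -0.26709060026541054
[array([-0.081 ,  0.0058]), array([-0.1991,  0.0272]), array([-0.14  ,  0.0165])] -0.1787670189106061
```

View pics/fit.png

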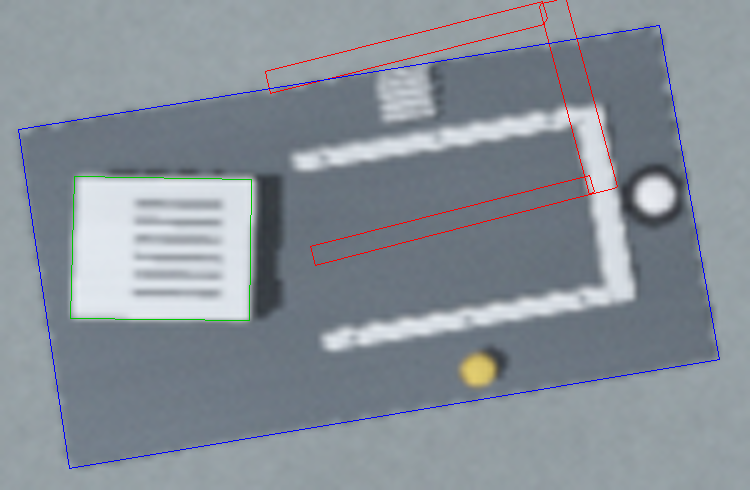

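The plate fit (blue) and module fit (green) lie on the edges. The rail fit (red) fell into a bad minimum, so I'll refit it starting from the plate pose.

Run:
```python
from h import *
c=dict(np.load("top0.npz"));s=dict(np.load("scene0.npz"))
bp=np.array([.5505,-.0157,-1.4227]);m=np.array([.5461,.1252,-1.6015])
b,f=fit(c,RAILS,bp,(238,172,308,228),114,216);print("bay rails",b.round(4),np.rad2deg(b[2]),f)
for q in(b,bp):
    F=tf(m,np.array([[.06,0,0],[-.06,0,0],[0,0,0]]));print([rel(q,x).round(4) for x in F],m[2]-q[2],"start",tf(q,np.array([[.204,0,.03]])))
# scene camera check: depth-rail points, button & module edges
g=s["frame"].mean(2)
b2,f2=fit(s,RAILS,bp,(205,152,285,216),np.median(g[180:188,240:250]),200);print("scene rails",b2.round(4),f2)
M=[box(-.06,.06,-.048,.048,.0575,.058)]
m2,fm2=fit(s,M,m,(255,188,322,232),130,215);print("scene mod",m2.round(4),fm2)
x0,y0,x1,y1=180,140,340,256
im=cv2.resize(s["frame"][y0:y1,x0:x1],None,fx=5,fy=5,interpolation=cv2.INTER_CUBIC)[:,:,::-1].copy()
for q,bs,col in((b,RAILS,(0,0,255)),(m,MOD,(0,200,0)),(bp,PLATE,(255,0,0))):
    for k in bs:
        h=cv2.convexHull(((proj(s,tf(q,k))-[x0,y0]+.5)*5-.5).astype(np.int32));cv2.polylines(im,[h],True,col,1)
cv2.imwrite("pics/fit2.png",im)
```

```text
bay rails [ 0.5512 -0.0151 -1.42  ] -81.36166190771874 57.35450283007669
[array([-0.0805,  0.0052]), array([-0.1985,  0.0268]), array([-0.1395,  0.016 ])] -0.1814711148158572 start [[ 0.58186498 -0.21682488  0.03      ]]
[array([-0.081 ,  0.0058]), array([-0.1991,  0.0271]), array([-0.14  ,  0.0164])] -0.17879999999999985 start [[ 0.58060134 -0.21746697  0.03      ]]
scene rails [ 0.5485 -0.017  -1.422 ] 551.6978772176144
scene mod [ 0.5472  0.1282 -1.5976] 456.53298257912087
```

View pics/fit2.png

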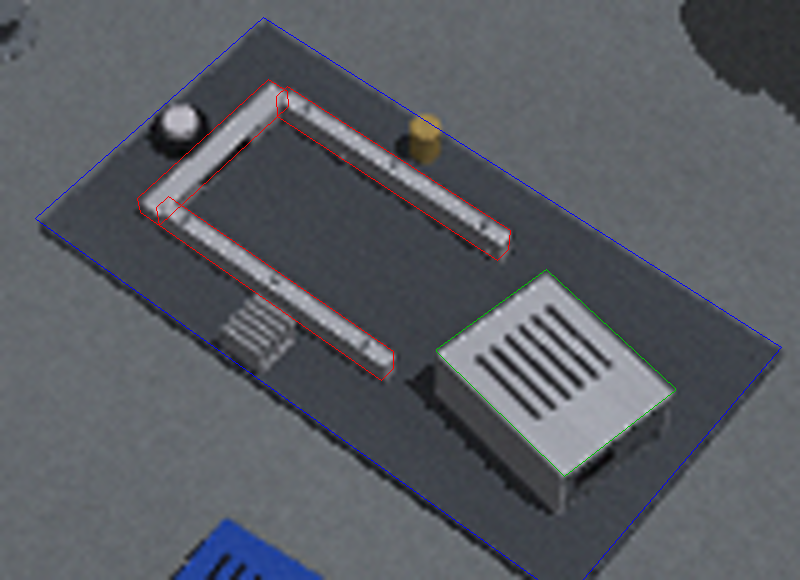

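Both cameras agree to about 2–3 mm.

| Item | Value |
|---|---|
| Bay position | ≈ (0.5505, -0.0155) |
| Bay yaw | -81.45° |
| Module centre, bay frame | (-0.14, 0.016) |
| Module yaw, bay frame | -0.18 rad |

**Plan**
1. Set the jaws parallel to the lane and square the module with both fingers on its left face, pushing until that face is at y = 0.048.
2. Turn the tool and push on the rear face with both fingers.

I'll move above the left side first.

>>> play_rows:
  commands:
    - [[0.04,-0.04,0],[0,0,0.05]]
    - [[0.085,-0.08,0],[0,0,0.1]]
    - [[0.13,-0.12,0],[0,0,0.15]]
    - [[0.175,-0.16,0],[0,0,0.2]]
    - [[0.22,-0.2,0],[0,0,0.25]]
    - [[0.265,-0.24,0],[0,0,0.3]]
    - [[0.31,-0.28,0],[0,0,0.35]]
    - [[0.355,-0.32,0],[0,0,0.395]]
    - [[0.395,-0.36,0],[0,0,0.395]]
    - [[0.43,-0.4,0],[0,0,0.395]]
  gripper: 0.07

```text
time_s: 1.35
position: [0.5838, 0.2044, 0.2176]
tcp_rot: [[-0.147, -0.001, -0.989], [0.989, 0.0, -0.147], [0.0, -1.0, 0.001]]
force: [1.6, 0.3, -0.2]
opening: 0.801
```

>>> play_rows:
  commands:
    - [[0.03,-0.032,0],[0,0,0]]
    - [[0.061,-0.066,-0.03],[0,0,0]]
    - [[0.061,-0.066,-0.08],[0,0,0]]
    - [[0.061,-0.066,-0.12],[0,0,0]]
    - [[0.061,-0.066,-0.12],[0,0,0]]
    - [[0.061,-0.066,-0.12],[0,0,0]]

```text
time_s: 2.1
position: [0.6446, 0.1403, 0.0993]
tcp_rot: [[-0.148, 0.002, -0.989], [0.989, 0.0, -0.148], [-0.0, -1.0, -0.002]]
force: [-0.5, 0.5, 0.3]
opening: 0.806
```

>>> play_rows:
  commands:
    - [[0,0,-0.025],[0,0,0]]
    - [[0,0,-0.045],[0,0,0]]
    - [[-0.001,0,-0.053],[0,0,0]]
    - [[-0.001,0,-0.053],[0,0,0]]

```text
time_s: 2.6
position: [0.6424, 0.1401, 0.045]
tcp_rot: [[-0.148, -0.001, -0.989], [0.989, -0.0, -0.148], [0.0, -1.0, 0.001]]
force: [-0.4, -0.1, 0.8]
opening: 0.804
```

```bash
cat > look.py <<'E'
import sys
from rig import *
from h import *
n,x0,y0,x1,y1,f,out=sys.argv[1],*map(int,sys.argv[2:7]),sys.argv[7]
c=capture(n);np.savez(f"{out}.npz",**c)
cv2.imwrite(f"pics/{out}.png",cv2.resize(c["frame"][y0:y1,x0:x1],None,fx=f,fy=f,interpolation=cv2.INTER_CUBIC)[:,:,::-1])
s=read_state();print(s["position"],s["force"])
E
python3 look.py scene 180 140 340 256 5 side1
```

```text
[0.64294724 0.14014696 0.04556004] [0.81776931 0.70247856 1.00702233]
```

View pics/side1.png

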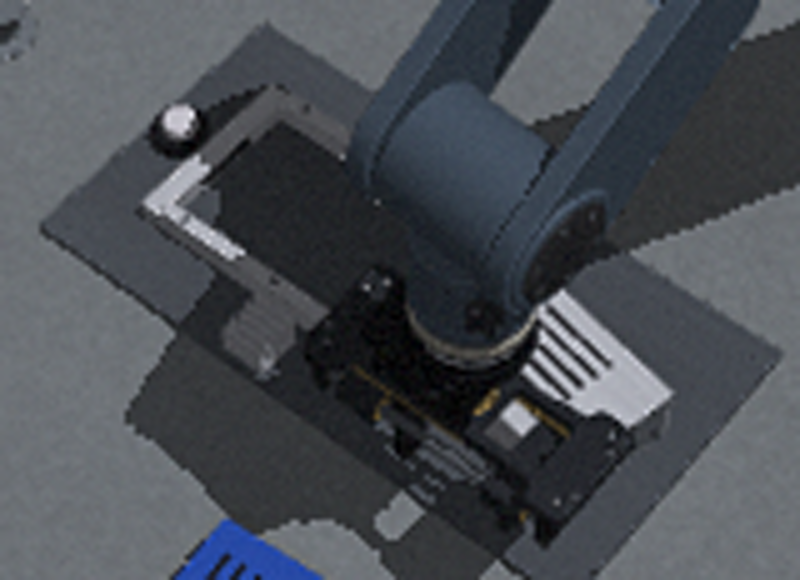

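The gripper is beside the module's left face and clear of it. Now I'll push it sideways slowly along bay -y.

>>> play_rows:
  commands:
    - [[-0.006,-0.0009,0],[0,0,0]]
    - [[-0.012,-0.0018,0],[0,0,0]]
    - [[-0.018,-0.0027,0],[0,0,0]]
    - [[-0.023,-0.0035,0],[0,0,0]]
    - [[-0.027,-0.0041,0],[0,0,0]]
    - [[-0.031,-0.0047,0],[0,0,0]]
    - [[-0.035,-0.0053,0],[0,0,0]]
    - [[-0.039,-0.0059,0],[0,0,0]]

```text
time_s: 3.65
position: [0.6043, 0.1344, 0.0454]
tcp_rot: [[-0.147, 0.002, -0.989], [0.989, 0.001, -0.147], [0.0, -1.0, -0.002]]
force: [2.3, 1.1, -0.4]
opening: 0.802
```

>>> play_rows:
  commands:
    - [[-0.003,-0.0005,0],[0,0,0]]
    - [[-0.006,-0.0009,0],[0,0,0]]
    - [[-0.009,-0.0014,0],[0,0,0]]
    - [[-0.0115,-0.0017,0],[0,0,0]]
    - [[-0.013,-0.002,0],[0,0,0]]
    - [[-0.014,-0.0021,0],[0,0,0]]
    - [[-0.014,-0.0021,0],[0,0,0]]

```text
time_s: 4.53
position: [0.5898, 0.132, 0.0453]
tcp_rot: [[-0.148, 0.0, -0.989], [0.989, -0.0, -0.148], [-0.0, -1.0, -0.0]]
force: [3.6, 1.0, 2.0]
opening: 0.812
```

Run:
```python
from rig import *
from h import *
b=np.array([.5505,-.0155,np.deg2rad(-81.45)])
s=read_state();print(s["position"],rel(b,s["position"]),s["force"])
for n in("scene","top"):
    c=capture(n);np.savez(n+"2.npz",**c);X=cloud(c);Z=X[...,2]
    c_,s_=np.cos(b[2]),np.sin(b[2]);d=X[...,:2]-b[:2];bx=c_*d[...,0]+s_*d[...,1];by=-s_*d[...,0]+c_*d[...,1]
    g=c["frame"].mean(2)
    k=(abs(Z-.0565)<.006)&(bx>-.23)&(bx<-.05)&(abs(by)<.1)&(g>110)
    print(n,k.sum(),cv2.minAreaRect(np.c_[bx[k],by[k]].astype(np.float32)*1000),np.percentile(bx[k],[1,99]),np.percentile(by[k],[1,99]))
```

```text
[0.5898247  0.13203354 0.04529286] [-0.14004743  0.06082184] [3.61439311 0.98215353 1.95761292]
scene 119 ((-158.00965881347656, -4.069835662841797), (84.59605407714844, 69.46369171142578), 89.11219787597656) [-0.1912705  -0.12442812] [-0.04657865  0.02435812]
top 247 ((-102.9468002319336, -10.052764892578125), (80.24737548828125, 64.82234954833984), 88.45438385009766) [-0.11179914 -0.07046618] [-0.04956314  0.02725043]
```

>>> play_rows:
  commands:
    - [[0.015,0.002,0],[0,0,0]]
    - [[0.04,0.006,0.02],[0,0,0]]
    - [[0.04,0.02,0.06],[0,0,-0.1]]
    - [[0.03,0.04,0.1],[0,0,-0.25]]
    - [[0.01,0.07,0.1],[0,0,-0.4]]
    - [[-0.02,0.085,0.1],[0,0,-0.57]]
    - [[-0.05,0.1,0.1],[0,0,-0.75]]
    - [[-0.076,0.1,0.1],[0,0,-0.93]]
    - [[-0.076,0.1,0.1],[0,0,-1.11]]
    - [[-0.076,0.1,0.1],[0,0,-1.29]]
  gripper: 0.055

```text
time_s: 5.88
position: [0.5108, 0.231, 0.1442]
tcp_rot: [[0.911, -0.006, -0.412], [0.412, -0.003, 0.911], [-0.006, -1.0, -0.0]]
force: [-0.6, -0.4, -0.1]
opening: 0.634
```

>>> play_rows:
  commands:
    - [[0,0,0],[0,0,-0.15]]
    - [[0,0,0],[0,0,-0.281]]
    - [[0,0,0],[0,0,-0.281]]
    - [[0,0,0],[0,0,-0.281]]

```text
time_s: 6.38
position: [0.5126, 0.2315, 0.1446]
tcp_rot: [[0.989, -0.003, -0.15], [0.15, -0.001, 0.989], [-0.003, -1.0, -0.001]]
force: [-0.1, -0.2, 0.9]
opening: 0.633
```

```bash
cat > meas.py <<'E'
import sys
from rig import *
from h import *
b=np.array([.5505,-.0155,np.deg2rad(-81.45)])
def main(guess,win_pad=8,tag="m"):
    s=read_state();print("t",s["time_s"],"tcp bay",rel(b,s["position"]).round(4),s["position"].round(4),"F",s["force"].round(1),"jawdeg",np.rad2deg(np.arctan2(s["tcp_rot"][1,0],s["tcp_rot"][0,0])).round(2),"j",s["joint_positions"].round(1))
    c=capture("top");np.savez(tag+".npz",**c)
    cy=np.cos(b[2]);sy=np.sin(b[2]);p=np.array([b[0]+cy*guess[0]-sy*guess[1],b[1]+sy*guess[0]+cy*guess[1],b[2]+guess[2]])
    uv=proj(c,tf(p,MOD[0]));x0,y0=(uv.min(0)-win_pad).astype(int);x1,y1=(uv.max(0)+win_pad).astype(int)
    m,f=fit(c,MOD,p,(x0,y0,x1,y1),114,235)
    print("front,back,centre",[rel(b,x).round(4) for x in tf(m,np.array([[.06,0,0],[-.06,0,0],[0,0,0]]))],"yaw",round(m[2]-b[2],4),"cost",round(f,1))
    im=cv2.resize(c["frame"][150:258,180:335],None,fx=5,fy=5,interpolation=cv2.INTER_CUBIC)[:,:,::-1].copy()
    h=cv2.convexHull(((proj(c,tf(m,MOD[0]))-[180,150]+.5)*5-.5).astype(np.int32));cv2.polylines(im,[h],True,(0,200,0),1)
    cv2.imwrite(f"pics/{tag}.png",im)
main(np.array(list(map(float,sys.argv[1:4]))),int(sys.argv[4]),sys.argv[5])
E
python3 meas.py -0.14 0 0 4 m3
```

```text
t 6.375 tcp bay [-0.2499 -0.0008] [0.5126 0.2315 0.1446] F [-0.1 -0.2  0.9] jawdeg 8.61 j [12.9 31.1 95.1 -0.  54.   4.4]
front,back,centre [array([-0.071 , -0.0015]), array([-0.191 , -0.0026]), array([-0.131, -0.002])] yaw 0.0087 cost 650.5
```

View pics/m3.png

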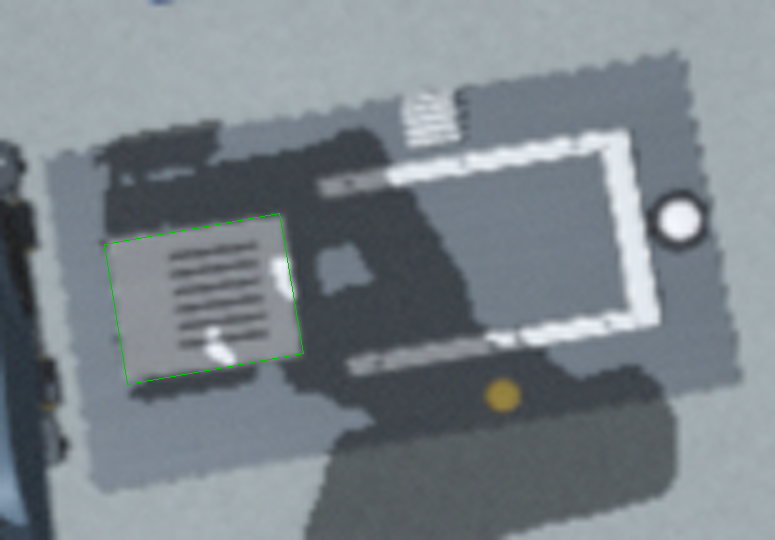

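The module (green fit) is square to the lane and in line with the rails. The arm's shadow raises the fit cost, so I'll cross-check with depth.

```bash
cat > dep.py <<'E'
from h import *
b=np.array([.5505,-.0155,np.deg2rad(-81.45)])
def dep(c):
    X=cloud(c);Z=X[...,2];cy,sy=np.cos(b[2]),np.sin(b[2]);d=X[...,:2]-b[:2];bx=cy*d[...,0]+sy*d[...,1];by=-sy*d[...,0]+cy*d[...,1]
    k=((abs(Z-.0565)<.006)&(bx>-.22)&(bx<.17)&(abs(by)<.07)).astype(np.uint8)
    k=cv2.morphologyEx(k,cv2.MORPH_OPEN,np.ones((5,5),np.uint8))
    n,l,st,_=cv2.connectedComponentsWithStats(k);k=l==1+np.argmax(st[1:,4])
    P=np.c_[bx[k],by[k]]
    (x,y),wh,a=cv2.minAreaRect((P*1000).astype(np.float32))
    print("depth: centre",round(x,1),round(y,1),"mean",(P.mean(0)*1000).round(1),"size",np.round(wh,1),"ang",round(a,2),"x rng",np.percentile(P[:,0],[.5,99.5]).round(4),"y rng",np.percentile(P[:,1],[.5,99.5]).round(4))
E
python3 - <<'E'
from dep import *
for n in("top0","m3"): dep(dict(np.load(n+".npz")))
E
```

```text
depth: centre -138.2 16.0 mean [-139.5   14.4] size [ 92.2 119.2] ang 80.8 x rng [-0.201  -0.0753] y rng [-0.0349  0.0671]
depth: centre -129.9 -0.9 mean [-131.    -2.1] size [ 95.3 119. ] ang 89.09 x rng [-0.1889 -0.071 ] y rng [-0.0479  0.0457]
```

Depth and image agree: y is about -1.5 mm, yaw within 0.016 rad, rear face at x ≈ -0.190. I'll descend behind the module and start the push along bay +x.

>>> play_rows:
  commands:
    - [[0,0,-0.04],[0,0,0]]
    - [[0,0,-0.08],[0,0,0]]
    - [[0,0,-0.1],[0,0,0]]
    - [[0,0,-0.1],[0,0,0]]
    - [[0.0022,-0.0148,-0.1],[0,0,0]]
    - [[0.0045,-0.0297,-0.1],[0,0,0]]
    - [[0.0056,-0.0371,-0.1],[0,0,0]]
    - [[0.0063,-0.042,-0.1],[0,0,0]]
    - [[0.0071,-0.047,-0.1],[0,0,0]]
    - [[0.0078,-0.0519,-0.1],[0,0,0]]

```text
time_s: 7.68
position: [0.5208, 0.1808, 0.0453]
tcp_rot: [[0.989, -0.001, -0.147], [0.147, 0.001, 0.989], [-0.001, -1.0, 0.002]]
force: [-1.0, 4.1, 1.8]
opening: 0.628
```

>>> play_rows:
  commands:
    - [[0.0009,-0.0059,0],[0,0,0]]
    - [[0.0018,-0.0119,0],[0,0,0]]
    - [[0.0027,-0.0178,0],[0,0,0]]
    - [[0.0036,-0.0237,0],[0,0,0]]
    - [[0.0045,-0.0297,0],[0,0,0]]
    - [[0.0052,-0.0346,0],[0,0,0]]
    - [[0.0057,-0.0376,0],[0,0,0]]
    - [[0.0059,-0.0396,0],[0,0,0]]
    - [[0.0059,-0.0396,0],[0,0,0]]

```text
time_s: 8.8
position: [0.5275, 0.1401, 0.0452]
tcp_rot: [[0.989, 0.0, -0.147], [0.147, -0.0, 0.989], [0.0, -1.0, -0.0]]
force: [-0.1, 3.5, 3.0]
opening: 0.634
```

```bash
python3 meas.py -0.09 0 0 4 m4; python3 -c "
from dep import *
dep(dict(np.load('m4.npz')))"
```

```text
t 8.8 tcp bay [-0.1573  0.0004] [0.5275 0.1401 0.0452] F [-0.1  3.5  3. ] jawdeg 8.48 j [  3.2  39.3 101.1  -0.   39.6  -5.3]
front,back,centre [array([0.1584, 0.0319]), array([ 0.0476, -0.0144]), array([0.103 , 0.0087])] yaw 0.3956 cost 42.0
depth: centre -71.9 -0.1 mean [-66.3  -1.7] size [94.  95.5] ang 0.51 x rng [-0.1172 -0.0254] y rng [-0.0474  0.046 ]
```

View pics/m4.png

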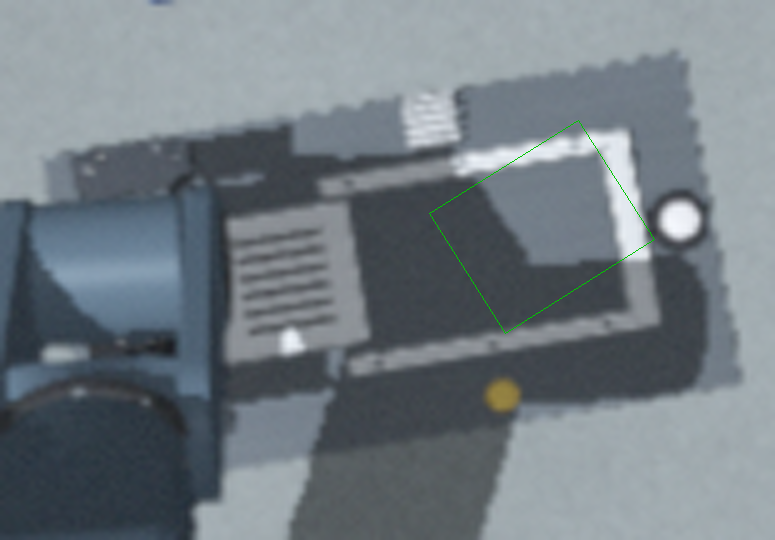

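The image fit jumped to the wrong place in the shadow, but depth says the module is centred with yaw ≈ 0.5°. The picture shows similar gaps to both rails at the lane mouth. I'll compare the module and rails directly in the same depth frame before entering.

```bash
cat >> dep.py <<'E'
def edges(c):
    # sub-pixel module side edges and rail mid-lines, by x slices (bay frame)
    X=cloud(c);Z=X[...,2];cy,sy=np.cos(b[2]),np.sin(b[2]);d=X[...,:2]-b[:2];bx=cy*d[...,0]+sy*d[...,1];by=-sy*d[...,0]+cy*d[...,1]
    for nm,lo,hi,x0,x1,yr in(("mod",.048,.065,-.2,.18,.075),("rails",.02,.036,-.04,.15,.08)):
        k=(Z>lo)&(Z<hi)&(bx>x0)&(bx<x1)&(abs(by)<yr)
        P=np.c_[bx[k],by[k]];q=[]
        for x in np.arange(x0,x1,.012):
            y=P[(P[:,0]>=x)&(P[:,0]<x+.012),1]
            if nm=="mod" and len(y)>130: q.append((x+.006,y.min(),y.max(),(y.min()+y.max())/2))
            if nm=="rails":
                l,r=y[y>.055],y[y<-.055]
                if len(l)>8 and len(r)>8:q.append((x+.006,r.mean(),l.mean(),(r.mean()+l.mean())/2))
        q=np.array(q)*1000
        if len(q)>2: print(nm,"n",len(q),"x",q[0,0].round(),q[-1,0].round(),"edges",q[:,1:3].mean(0).round(1),"mid",q[:,3].mean().round(2),"slope",np.polyfit(q[:,0],q[:,3],1)[0].round(4))
E
python3 -c "
from dep import *
for n in('top0','m3','m4'): print(n);edges(dict(np.load(n+'.npz')))"
```

```text
top0
rails n 16 x -34.0 146.0 edges [-63.5  62.4] mid -0.59 slope 0.0017
m3
rails n 16 x -34.0 146.0 edges [-63.5  62.1] mid -0.73 slope 0.0007
m4
rails n 16 x -34.0 146.0 edges [-63.5  62.1] mid -0.7 slope 0.002
```

The lane midline reads -0.7 mm and the module's midline -0.7 mm, so it's centred. I'll push on 90 mm and check again.

>>> play_rows:
  commands:
    - [[0.0009,-0.0059,0],[0,0,0]]
    - [[0.0018,-0.0119,0],[0,0,0]]
    - [[0.0027,-0.0178,0],[0,0,0]]
    - [[0.0036,-0.0237,0],[0,0,0]]
    - [[0.0045,-0.0297,0],[0,0,0]]
    - [[0.0052,-0.0346,0],[0,0,0]]
    - [[0.0057,-0.0376,0],[0,0,0]]
    - [[0.0059,-0.0396,0],[0,0,0]]
    - [[0.0059,-0.0396,0],[0,0,0]]

```text
time_s: 9.98
position: [0.5331, 0.1007, 0.0451]
tcp_rot: [[0.989, -0.0, -0.148], [0.148, -0.0, 0.989], [-0.0, -1.0, -0.0]]
force: [0.2, 3.3, 2.1]
opening: 0.633
```

```bash
sed -i 's/len(y)>130/len(y)>60/' dep.py
cat > chk.py <<'E'
import sys
from rig import *
from dep import *
s=read_state();print("t",s["time_s"],"tcp bay",rel(b,s["position"]).round(4),s["position"].round(4),"F",s["force"].round(1),"jawdeg",np.rad2deg(np.arctan2(s["tcp_rot"][1,0],s["tcp_rot"][0,0])).round(2))
c=capture("top");np.savez(sys.argv[1]+".npz",**c)
cv2.imwrite(f"pics/{sys.argv[1]}.png",cv2.resize(c["frame"][150:258,180:335],None,fx=5,fy=5,interpolation=cv2.INTER_CUBIC)[:,:,::-1])
dep(c);edges(c)
E
python3 chk.py m5;python3 -c "
from dep import *
edges(dict(np.load('m4.npz')))"
```

```text
t 9.975 tcp bay [-0.1175  0.    ] [0.5331 0.1007 0.0451] F [0.2 3.3 2.1] jawdeg 8.49
depth: centre -27.1 -0.6 mean [-22.1  -7.6] size [95.6 86. ] ang 89.03 x rng [-0.0695  0.0149] y rng [-0.0479  0.0454]
mod n 6 x -50.0 10.0 edges [-47.9  46.4] mid -0.76 slope -0.0087
rails n 16 x -34.0 146.0 edges [-63.5  62.1] mid -0.69 slope 0.0003
mod n 7 x -98.0 -26.0 edges [-47.7  47.2] mid -0.27 slope 0.001
rails n 16 x -34.0 146.0 edges [-63.5  62.1] mid -0.7 slope 0.002
```

Still centred. I'll push another 80 mm, then check.

>>> play_rows:
  commands:
    - [[0.0009,-0.0059,0],[0,0,0]]
    - [[0.0018,-0.0119,0],[0,0,0]]
    - [[0.0027,-0.0178,0],[0,0,0]]
    - [[0.0036,-0.0237,0],[0,0,0]]
    - [[0.0045,-0.0297,0],[0,0,0]]
    - [[0.0054,-0.0356,0],[0,0,0]]
    - [[0.0062,-0.0415,0],[0,0,0]]
    - [[0.0071,-0.0475,0],[0,0,0]]
    - [[0.008,-0.0534,0],[0,0,0]]
    - [[0.0089,-0.0593,0],[0,0,0]]

```text
time_s: 11.28
position: [0.5421, 0.0412, 0.0451]
tcp_rot: [[0.989, -0.0, -0.147], [0.147, -0.0, 0.989], [-0.0, -1.0, 0.0]]
force: [-0.3, 3.1, 2.0]
opening: 0.632
```

>>> play_rows:
  commands:
    - [[0.0009,-0.0059,0],[0,0,0]]
    - [[0.0018,-0.0119,0],[0,0,0]]
    - [[0.0025,-0.0168,0],[0,0,0]]
    - [[0.003,-0.0198,0],[0,0,0]]
    - [[0.003,-0.0198,0],[0,0,0]]

```text
time_s: 11.9
position: [0.5452, 0.0212, 0.0451]
tcp_rot: [[0.989, 0.0, -0.148], [0.148, -0.001, 0.989], [-0.0, -1.0, -0.001]]
force: [-0.0, 0.8, -0.2]
opening: 0.633
```

```bash
python3 chk.py m6
```

```text
t 11.9 tcp bay [-0.0371  0.0003] [0.5452 0.0212 0.0451] F [-0.   0.8 -0.2] jawdeg 8.49
depth: centre 66.9 -2.4 mean [67.7 -2.9] size [96.  61.6] ang 80.39 x rng [0.0299 0.0953] y rng [-0.0468  0.0461]
mod n 5 x 46.0 94.0 edges [-48.1  43.6] mid -2.27 slope 0.1294
rails n 9 x 50.0 146.0 edges [-63.6  62.4] mid -0.57 slope -0.0044
```

View pics/m6.png

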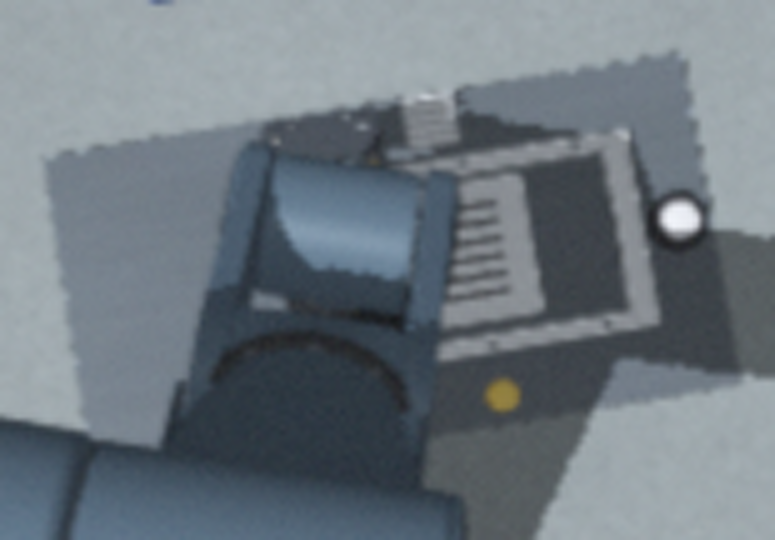

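The module sits well between the rails, with about 8–10 mm on each side and its front edge parallel to the stop. About 65 mm remain. I'll push 55 mm, then go slowly to contact.

>>> play_rows:
  commands:
    - [[0.0009,-0.0059,0],[0,0,0]]
    - [[0.0018,-0.0119,0],[0,0,0]]
    - [[0.0027,-0.0178,0],[0,0,0]]
    - [[0.0036,-0.0237,0],[0,0,0]]
    - [[0.0045,-0.0297,0],[0,0,0]]
    - [[0.0054,-0.0356,0],[0,0,0]]
    - [[0.0062,-0.0415,0],[0,0,0]]
    - [[0.0071,-0.0475,0],[0,0,0]]
    - [[0.0077,-0.0514,0],[0,0,0]]
    - [[0.0082,-0.0544,0],[0,0,0]]

```text
time_s: 13.2
position: [0.5533, -0.0328, 0.0451]
tcp_rot: [[0.989, -0.0, -0.147], [0.147, 0.0, 0.989], [-0.0, -1.0, 0.0]]
force: [-0.5, 2.5, -0.6]
opening: 0.632
```

>>> play_rows:
  commands:
    - [[0.0003,-0.002,0],[0,0,0]]
    - [[0.0006,-0.004,0],[0,0,0]]
    - [[0.0008,-0.0054,0],[0,0,0]]
    - [[0.0009,-0.0064,0],[0,0,0]]
    - [[0.0009,-0.0064,0],[0,0,0]]

```text
time_s: 13.82
position: [0.5543, -0.0391, 0.0451]
tcp_rot: [[0.989, 0.0, -0.148], [0.148, -0.0, 0.989], [-0.0, -1.0, -0.0]]
force: [-1.4, 2.8, -0.4]
opening: 0.636
```

```bash
python3 chk.py m7
```

```text
t 13.825 tcp bay [0.0239 0.0002] [ 0.5543 -0.0391  0.0451] F [-1.4  2.8 -0.4] jawdeg 8.49
depth: centre 136.4 -19.5 mean [135.  -20.6] size [58.7 35.2] ang 79.89 x rng [0.1146 0.1549] y rng [-0.0469  0.0088]
mod n 3 x 130.0 154.0 edges [-47.7  46.5] mid -0.59 slope 0.0308
rails n 3 x 110.0 134.0 edges [-63.1  62. ] mid -0.59 slope -0.0406
```

Front is at about 0.155. I'll creep on until the force rises at the stop.

>>> play_rows:
  commands:
    - [[0.0002,-0.0012,0],[0,0,0]]
    - [[0.0004,-0.0025,0],[0,0,0]]
    - [[0.0006,-0.0037,0],[0,0,0]]
    - [[0.0006,-0.0037,0],[0,0,0]]

```text
time_s: 14.38
position: [0.5545, -0.042, 0.0451]
tcp_rot: [[0.989, -0.001, -0.148], [0.148, 0.001, 0.989], [-0.001, -1.0, 0.001]]
force: [-1.4, 4.3, 0.7]
opening: 0.636
```

>>> play_rows:
  commands:
    - [[0.0001,-0.001,0],[0,0,0]]
    - [[0.0002,-0.0015,0],[0,0,0]]
    - [[0.0002,-0.0015,0],[0,0,0]]

```text
time_s: 14.75
position: [0.5545, -0.0421, 0.0452]
tcp_rot: [[0.989, -0.001, -0.147], [0.147, 0.003, 0.989], [-0.001, -1.0, 0.003]]
force: [0.0, 9.5, 1.0]
opening: 0.634
```

The TCP has stalled at y = -0.042 while the command moved on, and the force rose to 9.5 N, so the module is on the stop. One more gentle squeeze to seat it flush, then back off and raise.

>>> play_rows:
  commands:
    - [[0.0002,-0.0015,0],[0,0,0]]
    - [[0.0002,-0.0015,0],[0,0,0]]
    - [[0.0002,-0.0015,0],[0,0,0]]
    - [[0.0002,-0.0015,0],[0,0,0]]

```text
time_s: 15.25
position: [0.5544, -0.0422, 0.0452]
tcp_rot: [[0.989, -0.002, -0.147], [0.147, 0.005, 0.989], [-0.001, -1.0, 0.005]]
force: [0.4, 14.3, 1.8]
opening: 0.633
```

>>> play_rows:
  commands:
    - [[-0.0008,0.005,0],[0,0,0]]
    - [[-0.003,0.02,0],[0,0,0]]
    - [[-0.006,0.04,0],[0,0,0]]
    - [[-0.009,0.06,0.04],[0,0,0]]
    - [[-0.009,0.06,0.1],[0,0,0]]
    - [[-0.03,0.1,0.14],[0,0,0]]
    - [[-0.05,0.15,0.14],[0,0,0]]
    - [[-0.07,0.2,0.14],[0,0,0]]
    - [[-0.07,0.24,0.14],[0,0,0]]
    - [[-0.07,0.25,0.14],[0,0,0]]
  gripper: 0.055

```text
time_s: 16.5
position: [0.4842, 0.207, 0.1853]
tcp_rot: [[0.988, 0.001, -0.152], [0.152, -0.0, 0.988], [0.001, -1.0, -0.0]]
force: [0.5, -0.5, -0.5]
opening: 0.636
```

```bash
python3 chk.py m8; python3 meas.py 0.1 0 0 2 m8b
```

```text
t 16.5 tcp bay [-0.2298 -0.0324] [0.4842 0.207  0.1853] F [ 0.5 -0.5 -0.5] jawdeg 8.71
depth: centre 99.5 -0.6 mean [94.3 -4.2] size [ 96.1 120. ] ang 89.67 x rng [0.04   0.1579] y rng [-0.0479  0.046 ]
mod n 10 x 46.0 154.0 edges [-48.   46.8] mid -0.61 slope 0.0002
rails n 16 x -34.0 146.0 edges [-63.5  62. ] mid -0.76 slope 0.0005
t 16.55 tcp bay [-0.2296 -0.0321] [0.4846 0.2068 0.1852] F [-0.5  0.3 -0.1] jawdeg 8.67 j [10.9 25.2 98.2  0.  56.5  2.3]
front,back,centre [array([0.1608, 0.0017]), array([ 0.0408, -0.0001]), array([0.1008, 0.0008])] yaw 0.0153 cost 247.5
```

View pics/m8b.png

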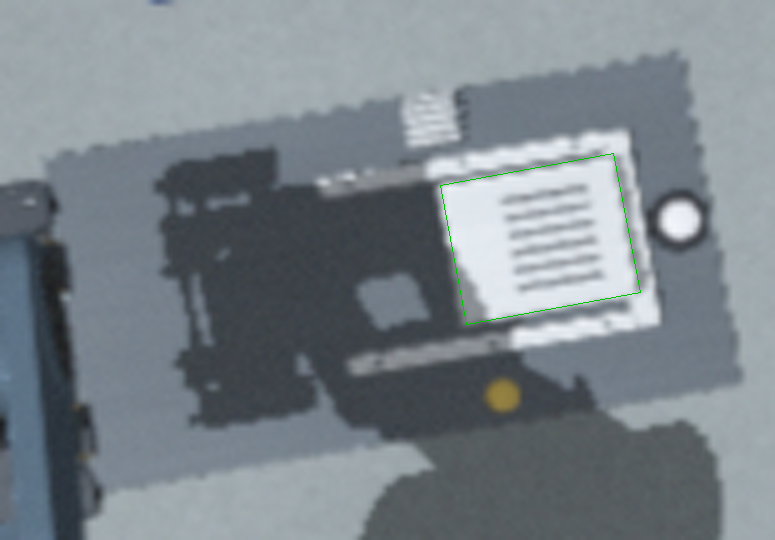

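The module is home: front ≈ 0.160, y within ±2 mm, yaw ≈ 0.0–0.015 rad. Next I'll close the fingers and move above the button at ≈ (0.5805, -0.2165).

>>> play_rows:
  commands:
    - [[0.006,-0.03,0],[0,0,0]]
    - [[0.018,-0.08,0],[0,0,0]]
    - [[0.03,-0.13,0],[0,0,0]]
    - [[0.042,-0.18,0],[0,0,0]]
    - [[0.054,-0.23,0],[0,0,0]]
    - [[0.066,-0.28,0],[0,0,0]]
    - [[0.078,-0.33,0],[0,0,0]]
    - [[0.088,-0.38,0],[0,0,0]]
    - [[0.0945,-0.415,0],[0,0,0]]
    - [[0.096,-0.4235,0],[0,0,0]]
  gripper: 0.0

```text
time_s: 17.85
position: [0.5806, -0.223, 0.1847]
tcp_rot: [[0.99, -0.0, -0.143], [0.143, -0.001, 0.99], [-0.0, -1.0, -0.001]]
force: [-0.6, 0.1, -0.5]
opening: 0.006
```

>>> play_rows:
  commands:
    - [[0,0,-0.03],[0,0,0]]
    - [[0,0,-0.07],[0,0,0]]
    - [[0,0,-0.1],[0,0,0]]
    - [[0,0,-0.113],[0,0,0]]
    - [[0,0,-0.113],[0,0,0]]
    - [[0,0,-0.113],[0,0,0]]

```text
time_s: 18.6
position: [0.5821, -0.2195, 0.0734]
tcp_rot: [[0.989, 0.002, -0.148], [0.148, -0.001, 0.989], [0.002, -1.0, -0.001]]
force: [1.0, -0.1, 0.8]
opening: 0.004
```

```bash
python3 look.py scene 180 130 310 228 6 btn; python3 -c "
from dep import *
s=dict(np.load('scene0.npz'));print(toz(s,[[180/5+180-.4,120/5+140-.4]],.03))"
```

```text
[ 0.58216188 -0.21960389  0.07361833] [-0.80718334 -0.16328047  0.37047646]
[[ 0.5833197  -0.21142644  0.03      ]]
```

View pics/btn.png

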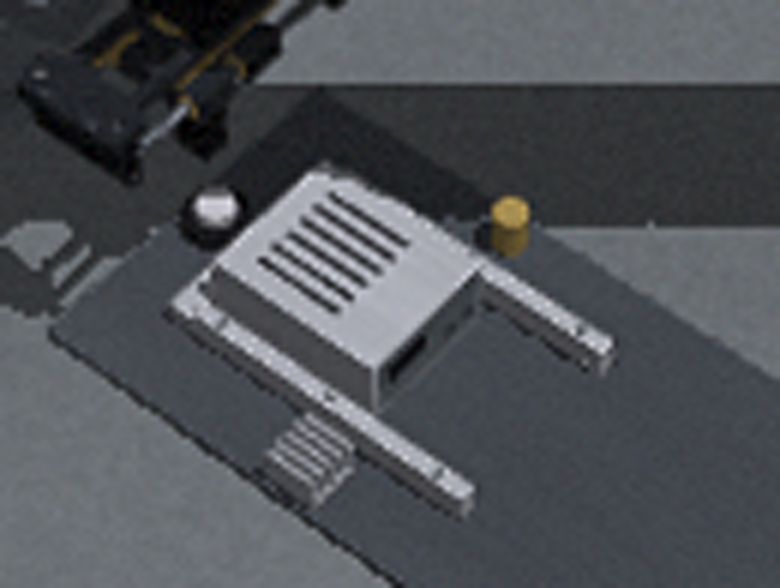

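The module sits against the stop with clear gaps at both rails. The closed fingertip at crop (205,155) hovers above and behind the cap at (215,207). I'll check that projection.

```bash
python3 -c "
from dep import *
s=dict(np.load('btn.npz'))
print('tip',(proj(s,[.5822,-.2196,.0486])-[180,130]+.5)*6,'start',(proj(s,[[.5805,-.2165,.03],[.5822,-.2196,.03]])-[180,130]+.5)*6)
print(toz(s,[[215/6+180-.5,204/6+130-.5]],.03))"
```

```text
tip [[206.71029969 175.48253938]] start [[214.89058133 197.0879502 ]
 [209.33336365 195.54703867]]
[[ 0.58373423 -0.21240771  0.03      ]]
```

```bash
python3 -c "
from dep import *
s=dict(np.load('btn.npz'));X=cloud(s)
P=X[130:175,195:232].reshape(-1,3)
k=(P[:,2]>.035)&(P[:,2]<.1)&(np.hypot(P[:,0]-.582,P[:,1]+.22)<.05);Q=P[k]
for z in np.arange(.035,.1,.008):
    q=Q[(Q[:,2]>=z)&(Q[:,2]<z+.008)]
    if len(q):print(z.round(3),len(q),q.min(0).round(3),q.max(0).round(3))
k=(abs(P[:,2]-.029)<.004)&(np.hypot(P[:,0]-.582,P[:,1]+.215)<.02);print('cap',k.sum(),P[k].mean(0).round(4))
"
```

```text
0.051 1 [ 0.582 -0.17   0.054] [ 0.582 -0.17   0.054]
0.075 9 [ 0.575 -0.225  0.078] [ 0.593 -0.206  0.082]
0.083 11 [ 0.572 -0.223  0.083] [ 0.594 -0.204  0.091]
0.091 13 [ 0.571 -0.228  0.091] [ 0.593 -0.204  0.098]
0.099 2 [ 0.578 -0.212  0.099] [ 0.587 -0.207  0.1  ]
cap 33 [ 0.5838 -0.2131  0.0285]
```

Depth puts the visible finger end higher than the stated tip, at z ≈ 0.075 against 0.049, so I'll go down guarded by force. I'm also shifting 3 mm in y towards the averaged cap centre.

>>> play_rows:
  commands:
    - [[0,0.003,-0.008],[0,0,0]]
    - [[0,0.003,-0.014],[0,0,0]]
    - [[0,0.003,-0.017],[0,0,0]]
    - [[0,0.003,-0.019],[0,0,0]]
    - [[0,0.003,-0.021],[0,0,0]]
    - [[0,0.003,-0.021],[0,0,0]]

```text
time_s: 19.4
position: [0.5812, -0.2162, 0.051]
tcp_rot: [[0.989, -0.0, -0.147], [0.147, 0.0, 0.989], [-0.0, -1.0, 0.0]]
force: [-0.5, 0.4, -0.5]
opening: 0.005
```

>>> play_rows:
  commands:
    - [[0,0,-0.002],[0,0,0]]
    - [[0,0,-0.004],[0,0,0]]
    - [[0,0,-0.006],[0,0,0]]
    - [[0,0,-0.006],[0,0,0]]

```text
time_s: 19.9
position: [0.5811, -0.2161, 0.0449]
tcp_rot: [[0.989, -0.0, -0.147], [0.147, 0.0, 0.989], [-0.0, -1.0, 0.0]]
force: [1.1, 0.1, 0.2]
opening: 0.009
```

```bash
python3 look.py scene 190 125 260 178 10 btn2; python3 -c "
from dep import *
s=dict(np.load('btn2.npz'));X=cloud(s)
P=X[125:180,195:232].reshape(-1,3)
k=(P[:,2]>.015)&(P[:,2]<.1)&(np.hypot(P[:,0]-.582,P[:,1]+.217)<.028);Q=P[k]
for z in np.arange(.015,.1,.006):
    q=Q[(Q[:,2]>=z)&(Q[:,2]<z+.006)]
    if len(q):print(z.round(3),len(q),q.min(0).round(3),q.max(0).round(3))
"
```

```text
[ 0.58117789 -0.21609991  0.04502629] [-0.02798747 -0.56082543  0.42945545]
0.015 35 [ 0.564 -0.233  0.015] [ 0.605 -0.193  0.021]
0.021 24 [ 0.566 -0.226  0.021] [ 0.603 -0.199  0.026]
0.027 20 [ 0.573 -0.222  0.028] [ 0.594 -0.202  0.032]
0.033 1 [ 0.585 -0.206  0.034] [ 0.585 -0.206  0.034]
0.045 3 [ 0.585 -0.212  0.047] [ 0.589 -0.204  0.05 ]
0.051 9 [ 0.575 -0.222  0.052] [ 0.593 -0.202  0.057]
0.057 8 [ 0.574 -0.225  0.058] [ 0.592 -0.2    0.062]
0.063 10 [ 0.572 -0.22   0.064] [ 0.593 -0.202  0.069]
0.069 4 [ 0.573 -0.211  0.07 ] [ 0.591 -0.205  0.073]
0.075 8 [ 0.572 -0.223  0.075] [ 0.594 -0.201  0.081]
0.081 1 [ 0.593 -0.207  0.084] [ 0.593 -0.207  0.084]
```

View pics/btn2.png

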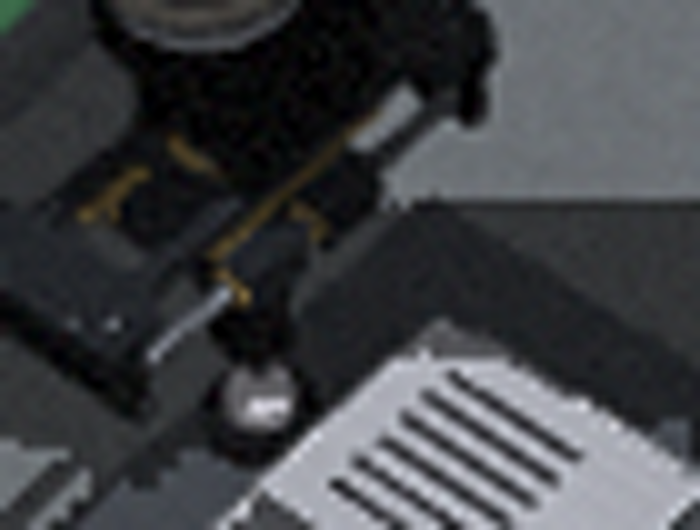

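The fingers end at z ≈ 0.050, about 18 mm above the cap at (260,400), and are centred over it. I'll check the body's clearance over the module and then continue guarded.

```bash
python3 -c "
from dep import *
s=dict(np.load('btn2.npz'));X=cloud(s)
P=X[100:185,170:260].reshape(-1,3);R=np.array([rel(b,p) for p in P]);z=P[:,2]
k=(z>.063)&(z<.2)&(R[:,0]>.1)&(R[:,0]<.3)&(abs(R[:,1])<.13)
h=np.hypot(R[:,0]-.204,R[:,1])>.03
for lo in np.arange(.063,.14,.01):
    q=R[k&h&(z>=lo)&(z<lo+.01)]
    if len(q):print(lo.round(3),len(q),q.min(0).round(3),q.max(0).round(3))
"
```

```text
0.063 1 [0.117 0.012] [0.117 0.012]
0.113 21 [ 0.165 -0.08 ] [0.23  0.089]
0.123 78 [ 0.162 -0.084] [0.235 0.091]
0.133 150 [ 0.161 -0.091] [0.23  0.093]
```

>>> play_rows:
  commands:
    - [[0,0,-0.003],[0,0,0]]
    - [[0,0,-0.006],[0,0,0]]
    - [[0,0,-0.009],[0,0,0]]
    - [[0,0,-0.012],[0,0,0]]
    - [[0,0,-0.012],[0,0,0]]

```text
time_s: 20.58
position: [0.581, -0.2161, 0.0328]
tcp_rot: [[0.989, -0.001, -0.147], [0.147, 0.0, 0.989], [-0.001, -1.0, 0.0]]
force: [-0.9, -0.3, 0.5]
opening: 0.004
```

>>> play_rows:
  commands:
    - [[0,0,-0.002],[0,0,0]]
    - [[0,0,-0.004],[0,0,0]]
    - [[0,0,-0.005],[0,0,0]]
    - [[0,0,-0.006],[0,0,0]]
    - [[0,0,-0.006],[0,0,0]]

```text
time_s: 21.2
position: [0.5812, -0.2161, 0.0271]
tcp_rot: [[0.989, -0.0, -0.148], [0.148, 0.0, 0.989], [-0.0, -1.0, 0.0]]
force: [-0.1, 1.2, -0.5]
opening: 0.006
```

>>> play_rows:
  commands:
    - [[0,0,-0.001],[0,0,0]]
    - [[0,0,-0.002],[0,0,0]]
    - [[0,0,-0.003],[0,0,0]]
    - [[0,0,-0.003],[0,0,0]]

```text
time_s: 21.7
position: [0.5813, -0.2163, 0.0243]
tcp_rot: [[0.989, 0.0, -0.147], [0.147, -0.0, 0.989], [0.0, -1.0, -0.0]]
force: [0.4, 0.0, 2.7]
opening: 0.007
```

>>> play_rows:
  commands:
    - [[0,0,-0.001],[0,0,0]]
    - [[0,0,-0.002],[0,0,0]]
    - [[0,0,-0.003],[0,0,0]]
    - [[0,0,-0.003],[0,0,0]]

```text
time_s: 22.2
position: [0.5813, -0.2162, 0.0213]
tcp_rot: [[0.989, 0.0, -0.147], [0.147, -0.0, 0.989], [0.0, -1.0, -0.0]]
force: [-0.4, 0.3, 4.3]
opening: 0.004
```

Contact was at about 0.0255, and the spring force is rising to 4.3 N. I'll keep going to the bottom, where the force should jump.

>>> play_rows:
  commands:
    - [[0,0,-0.001],[0,0,0]]
    - [[0,0,-0.002],[0,0,0]]
    - [[0,0,-0.003],[0,0,0]]
    - [[0,0,-0.003],[0,0,0]]

```text
time_s: 22.7
position: [0.5814, -0.2162, 0.0199]
tcp_rot: [[0.989, 0.0, -0.148], [0.148, -0.0, 0.989], [0.0, -1.0, -0.0]]
force: [-3.1, 1.2, 14.4]
opening: 0.007
```

>>> play_rows:
  commands:
    - [[0,0,-0.0015],[0,0,0]]
    - [[0,0,-0.002],[0,0,0]]
    - [[0,0,-0.002],[0,0,0]]

```text
time_s: 23.08
position: [0.5814, -0.2162, 0.0197]
tcp_rot: [[0.989, 0.001, -0.148], [0.148, -0.001, 0.989], [0.001, -1.0, -0.001]]
force: [-5.5, 2.4, 24.5]
opening: 0.005
```

It bottomed out: z stopped at 0.0198 while the force rose to 24 N. Now I'll come straight up and away.

>>> play_rows:
  commands:
    - [[0,0,0.006],[0,0,0]]
    - [[0,0,0.02],[0,0,0]]
    - [[0,0,0.05],[0,0,0]]
    - [[0,0,0.1],[0,0,0]]
    - [[0,0,0.15],[0,0,0]]
    - [[-0.04,-0.03,0.2],[0,0,0]]
    - [[-0.07,-0.07,0.23],[0,0,0]]
    - [[-0.1,-0.12,0.24],[0,0,0]]
    - [[-0.11,-0.14,0.24],[0,0,0]]
    - [[-0.11,-0.14,0.24],[0,0,0]]

```text
time_s: 24.32
position: [0.4705, -0.3568, 0.2554]
tcp_rot: [[0.989, -0.001, -0.145], [0.145, 0.002, 0.989], [-0.0, -1.0, 0.002]]
force: [-0.4, 0.6, -0.5]
opening: 0.002
```

```bash
python3 chk.py m9; python3 meas.py 0.1 0 0 2 m9b
python3 - <<'E'
from dep import *
from rig import *
s=capture("scene");np.savez("sceneE.npz",**s)
X=cloud(s);k=(np.hypot(X[...,0]-.5825,X[...,1]+.2145)<.007);print("cap z",np.median(X[k][:,2]),"before",np.median(cloud(dict(np.load("scene0.npz")))[k][:,2]))
t=dict(np.load("m9.npz"));A=np.hstack([t["frame"][100:290,60:420],]);cv2.imwrite("pics/end.png",cv2.resize(A,None,fx=2.2,fy=2.2,interpolation=cv2.INTER_CUBIC)[:,:,::-1])
E
```

```text
t 24.325 tcp bay [ 0.3256 -0.1299] [ 0.4705 -0.3568  0.2554] F [-0.4  0.6 -0.5] jawdeg 8.31
depth: centre 99.8 -0.4 mean [99.6 -1.6] size [ 96.1 119.9] ang 89.65 x rng [0.0406 0.1582] y rng [-0.0479  0.0466]
mod n 10 x 46.0 154.0 edges [-48.1  46.8] mid -0.63 slope 0.0015
rails n 16 x -34.0 146.0 edges [-63.5  62.2] mid -0.67 slope 0.0
t 24.375 tcp bay [ 0.3242 -0.1292] [ 0.471  -0.3553  0.2551] F [ 0.4  1.  -0.5] jawdeg 8.41 j [-47.9  25.3  84.7   0.1  70.2 -56.3]
front,back,centre [array([0.1587, 0.0003]), array([0.0387, 0.0003]), array([0.0987, 0.0003])] yaw -0.0001 cost 221.6
cap z 0.028123011333954562 before 0.028602919627861212
```

Module home at front ≈ 0.159–0.160, yaw ≈ 0, cap released and the arm clear, so I'm handing in.

```bash
python3 -c "
from rig import *
print(hand_in())"
```

```text
the job is handed in; nothing more can be done
None
```

The module is home against the stop, the start button was pressed to the bottom afterwards and has sprung back, and the job is handed in at about 24 s. `hand_in()` reported no verdict, so these are my own checks.

- **Alignment and push:** I squared the module with both fingers on its left face, then pushed its rear face with both fingers until it stalled on the stop (about 14 N). The depth checks on the way in showed it centred in the lane. One mid-lane reading was off because the arm hid part of the module; the picture looked fine.
- **Module at the end:** its front face is at bay x ≈ 0.159 by the image and 0.160 by depth. It is under 1 mm off the lane's middle and its yaw is within 0.01 rad.
- **Button:** contact came at TCP z ≈ 0.0255 and bottomed at 0.0197, with the force rising to 24 N, so about 6 mm of travel. The cap is back at its starting height to within 0.5 mm.
- **What disagreed:** the closed fingertips reached about 25 mm less than stated (the end is roughly at the TCP), so I pressed the button guarded by force. The fit on the colour image also failed once in the arm's shadow, and I used depth there instead.
- **Not checked:** the picture limit stopped me viewing a final image. The heat sink and adapter looked unmoved in the last scene picture before the press. I did not measure the other bystanders; the arm stayed well clear of them.

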